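Tighten the teal bench gas port

TASK

Close up the teal gas port on the bench: first turn its teal hex coupling clockwise (seen from above) by hand until it stops, and only then swing the wrench that sits on the nut beneath it clockwise until that stops too. Let go of both, and do not touch the amber port.

Things in the scene. Friction and masses are not known exactly. Their poses are not given: they have to be found in the camera images.
- teal_port: The gas port to tighten, bolted down. Origin on its vertical axis at bench level; its -x side faces the robot. Upwards: foot 72 mm across, 8 mm high; white column 38 mm across; wrench, z 36-46 mm; teal collar 52 mm across, z 54-60 mm, with a white mark on its -x edge; teal hex coupling, z 66-100 mm; brass stub 12 mm across to z 112 mm.
- teal_port_coupling (a joint): Teal hex coupling turning about the port's axis, 32 mm across flats, z 66-100 mm. Angle in rad, growing clockwise seen from above; starts at 0.1-0.45, hard stop at 1.3, where its white stripe is over the collar's white mark. The stripe is mid-flat, at pi + 1.3 - value (rad, counterclockwise from port x); flats face every 60 deg from it. Light friction, 0.12 N m; stays where left.
- teal_port_wrench (a joint): Steel ring wrench captive on the nut under the collar, turning about the port's axis. Handle: flat bar 16 mm wide, z 36-46 mm, free beneath, reaching 173 mm from the axis. Angle in rad, growing clockwise from above; starts at 0.05-0.3, hard stop at 1.05. Handle points outward at pi + 0.525 - value (rad, counterclockwise from port x), towards the robot. Friction 0.45 N m; stays where left.
- amber_port: A bystander, not to be touched: a second port of the same build, sizes and frame, with an amber collar, amber hex coupling and a wrench of its own, about 0.2 to 0.4 m to the left or right of the teal one.
There are look-alikes about, which are no part of the job. What is shaped like the teal_port but brown is not meant.

How it is judged:
On the way, in this order (a step that is already met when the one before it is completed fails the run):
1. the teal coupling is turned clockwise to within 10 degrees of its stop (value of joint teal_port_coupling above 1.125 rad), for 0.2 s.
2. then the teal port's wrench is swung clockwise to within 10 degrees of its stop (value of joint teal_port_wrench above 0.875 rad), for 0.2 s.
At the end, for the whole second after the job is handed in: The teal coupling (at least 1.125 rad) and the teal port's wrench (at least 0.875 rad) both stand within 10 degrees of their clockwise stops, at rest and let go (value of joint teal_port_coupling above 1.125 rad and value of joint teal_port_wrench above 0.875 rad and velocity of joint teal_port_coupling between -0.05 and 0.05 rad/s and velocity of joint teal_port_wrench between -0.05 and 0.05 rad/s); the robot touches nothing.
It fails at once if the robot pushes on the amber port, its coupling or its wrench (more than 2 N) (contact force between any of the fingers, the arm and amber_port above 2 N).
It also fails if it takes over 48 s, if anything falls off the work surface, if the arm or the gripper's body presses on something with over 40 N, if the wrist force passes 120 N, or if a joint passes its speed limit or range.

ROBOT

A 6-joint arm with a two-finger parallel gripper is mounted at the origin on the work surface. World frame = base frame: x ahead of the robot, y to its left, z up, the work surface at z = 0. Lengths are in m, angles in rad, forces in N, time in s.
With the tool pointing down it reaches from about 0.325 to 0.875 m from the base axis. Payload 4.4 kg.
Tool frame: the origin (TCP) lies between the finger pads; the fingertips stand 17 mm ahead of it and the grasp point (between the pads) lies 2 mm behind it (arm.tips_ahead is the distance from the TCP to the fingertips, in m); z points along the fingers, x is the direction in which the jaws open and shut, and the axes are right-handed (so a half turn about z gives the same grasp; the last joint's range is limited). The gripper opens to 85 mm and grips with 20 to 120 N. Pads are 22 mm wide; open, the fingers measure 114 mm over their backs; the gripper's body (76 mm by 85 mm) begins 54 mm behind the grasp point. The pads swing forward as they close: fully open they stand 13 mm farther back than shut.
Start: joints at [-1.458, 0.207, 1.542, -0, 1.393, -0.15], TCP at [0.15, -0.555, 0.248] pointing down, gripper open.
Joint ranges: [-2.73, 2.73], [-0.86, 2.22], [0.23, 2.46], [-1.11, 4.25], [0.08, 2.63], [-2.82, 2.82]. Speed limits (rad/s): [2.79, 2.79, 3.14, 3.14, 3.14, 3.14].

INTERFACE

Orientations are given as a rotation vector (axis times angle).
In Python, from station import observe, optics, ticket, arm gives the robot as it stands.
- The arm moves only by the tool send_rows, never from a script. Its argument "motion" is a list of rows, each a list of 5 numbers: the opening in per cent of the stroke, from 0 (shut) to 100 (fully open), then the shift along the tool's x, y, z in mm, then the turn about the tool's z in degrees. In form: [[jaw, x, y, z, yaw], ...]. A call has 1 to 8 rows; each row is the pose to reach, as a shift and turn from the pose commanded when the call began, along the tool's axes at that moment; what a row does not reach only later rows make up. A row lasts 1/12 s, in which the tool goes at most 41.7 mm and 7.16 degrees, less where a joint would pass 70% of its speed; a pose out of reach is approached as far as the arm can. A call with a gripper value outside its range is refused whole. The fingers move at their own pace and stop on an object; "grip_force" is the grip in N (left out, the last holds). Time passes only in rows, so rows that repeat a pose let the fingers close. It gives the time, the measured TCP pose, the force and the opening at its end, in the units of the state.
- observe(): the state, without advancing time (a new reading comes with each control period).
- optics.snapshot(name): name is "scene" or "top"; returns the picture (420x560x3 uint8, red, green, blue); there is no depth.
- optics.camera_model(name): a dict with "camera_matrix" (3x3 intrinsics, pixels), "world_to_cam" (4x4, takes a point from world to camera coordinates). Camera axes: x right, y down, z forward; pixel columns grow to the right and rows downward; lengths in m; the calibration is good to about 2 mm. A picture is of the moment at which its call begins. camera_model takes no time and is no camera call.
- ticket.hand_in(): hands the job in, once; it reports no verdict.
The state is a dict: "clock": time; "qpos": joint angles; "dq": joint speeds; "joint_torque": joint torques, N m; "eef_pos": TCP position; "orientation": TCP orientation; "ft_force": force on the tool from outside, world axes, zero at the start; "moment": the same for the moment, N m; "grip_width": finger opening in m.
Only numpy, scipy, OpenCV 4.12 (cv2) and the standard library are available. Lean on these libraries where they do the work, as an engineer would, in place of code of your own. Each camera call takes 0.05 s, during which the arm holds its last target. There are 200 camera calls.

## Working session

There is one attempt and no reset: what is moved stays moved. The work goes in short steps, Python scripts to look and compute and a tool call to move; the robot and the scene stay as the last step left them, time stands still between calls to the robot, and variables do not carry over. Pictures are saved under pics/ and viewed, about 8 in all and at most 12, crops included, and the job is handed in when it is done.

Besides the shell and the picture viewer there is one more tool, called after "Request:" as name([rows], argument=value, ...), one row to a line, values as JSON. send_rows: Moves the arm, as the interface text tells. Its arguments: {"type":"object","properties":{"motion":{"type":"array","items":{"type":"array","items":{"type":"number"}}},"grip_force":{"type":"number"}},"required":["motion"]}

```bash
mkdir -p pics; python3 - <<'E'
from station import observe, optics, arm
import cv2,json,numpy as np
s=observe(); print(s)
for n in("scene","top"):
    im=optics.snapshot(n); np.save(f"pics/{n}0.npy",im); cv2.imwrite(f"pics/{n}0.png",im[...,::-1])
    m=optics.camera_model(n); print(n,m)
E
```

```text
{'clock': 0.0, 'qpos': array([-1.45751833e+00,  2.07432836e-01,  1.54296834e+00, -1.49544391e-06,
        1.39348370e+00, -1.50487063e-01]), 'dq': array([-1.81890268e-04,  1.30257675e-04,  1.16414692e-04,  1.38883409e-03,
       -3.48558981e-05,  1.58201434e-03]), 'joint_torque': array([ 4.91995452e-04, -3.83035398e+01, -2.91595405e+01, -2.16600642e-04,
        1.06450258e-02, -1.51001746e-05]), 'eef_pos': array([ 0.14982602, -0.55439212,  0.2471116 ]), 'orientation': array([-2.49296116,  1.90902598,  0.00249857]), 'ft_force': array([-0.13180665,  0.1668315 , -0.27478751]), 'moment': array([-0.02534044,  0.01567504, -0.00144422]), 'grip_width': 0.08533758144439432}
scene {'camera_matrix': array([[486.86836045,   0.        , 283.80596227],
       [  0.        , 486.86836045, 207.68549908],
       [  0.        ,   0.        ,   1.        ]]), 'world_to_cam': array([[-8.72533414e-01,  4.88554188e-01,  4.96923137e-04,
         5.34648866e-01],
       [ 2.57833029e-01,  4.61340406e-01, -8.48932953e-01,
        -1.22228909e-01],
       [-4.14979000e-01, -7.40594245e-01, -5.28500326e-01,
         1.36673388e+00],
       [ 0.00000000e+00,  0.00000000e+00,  0.00000000e+00,
         1.00000000e+00]])}
top {'camera_matrix': array([[390.56288337,   0.        , 282.07186925],
       [  0.        , 390.56288337, 206.74833649],
       [  0.        ,   0.        ,   1.        ]]), 'world_to_cam': array([[ 0.0071988 , -0.99991879,  0.01051644,  0.00476124],
       [-0.98876685, -0.00868783, -0.14921338,  0.58758268],
       [ 0.14929263, -0.00932416, -0.98874909,  0.89467033],
       [ 0.        ,  0.        ,  0.        ,  1.        ]])}
```

```bash
ls; python3 -c "
import cv2,numpy as np
a=cv2.imread('pics/scene0.png');b=cv2.imread('pics/top0.png')
cv2.imwrite('pics/s.png',a)"
```

```text
pics
```

View pics/top0.png

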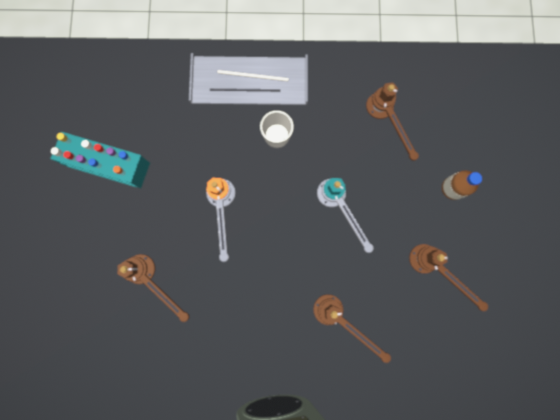

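View pics/scene0.png

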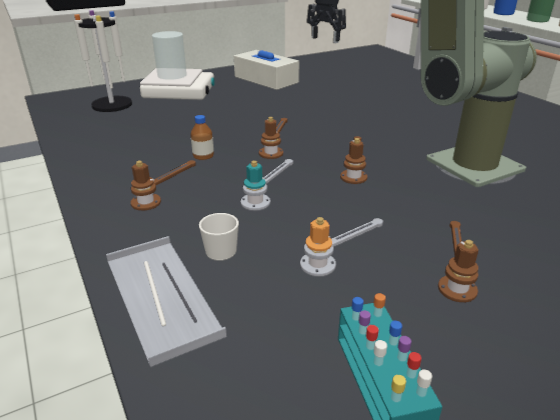

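Candidates: teal port at top (333,190) / scene (255,185); amber one at top (219,190) / scene (319,245); four brown look-alikes at top (381,100), (425,258), (329,310) and (137,270). The teal rack at top (100,158) is not a port. The one at (333,190) is the only port with a teal collar and coupling. I'll confirm it with a crop and measure.

```bash
cat > h.py <<'E'
import numpy as np,cv2
from station import optics
C={n:optics.camera_model(n) for n in("scene","top")}
def ray(n,u,v):
    K,T=C[n]["camera_matrix"],C[n]["world_to_cam"]; R,t=T[:3,:3],T[:3,3]
    d=R.T@np.linalg.solve(K,[u,v,1.]); return -R.T@t,d/np.linalg.norm(d)
def plane(n,u,v,z):
    o,d=ray(n,u,v); return o+d*(z-o[2])/d[2]
def tri(a,b):
    (o,d),(p,e)=ray("scene",*a),ray("top",*b)
    s=np.linalg.lstsq(np.c_[d,-e],p-o,rcond=None)[0]
    x,y=o+s[0]*d,p+s[1]*e; return (x+y)/2,np.linalg.norm(x-y)
def proj(n,P):
    K,T=C[n]["camera_matrix"],C[n]["world_to_cam"]; q=K@(T[:3,:3]@np.asarray(P)+T[:3,3]); return q[:2]/q[2]
def crop(im,u,v,w,h,k): return cv2.resize(im[v-h:v+h,u-w:u+w],None,fx=k,fy=k,interpolation=cv2.INTER_CUBIC)
E
python3 - <<'E'
from h import *
t=np.load("pics/top0.npy");s=np.load("pics/scene0.npy")
a=crop(t,350,212,45,50,6);b=crop(s,262,180,40,50,6)
b=b[:a.shape[0]]
cv2.imwrite("pics/c1.png",np.hstack([a[:,:400*2],b])[...,::-1]); print(a.shape,b.shape)
for n,im,(x0,x1,y0,y1) in(("top",t,(300,380,160,260)),("scene",s,(225,310,140,215))):
    hsv=cv2.cvtColor(im,cv2.COLOR_RGB2HSV)
    for nm,lo,hi in(("teal",(80,100,50),(100,255,255)),("brass",(10,80,80),(30,255,255)),("grey",(0,0,120),(180,70,255))):
        m=cv2.inRange(hsv,lo,hi); k=np.zeros_like(m);k[y0:y1,x0:x1]=m[y0:y1,x0:x1]
        N,l,st,c=cv2.connectedComponentsWithStats(k)
        print(n,nm,[(st[i].tolist(),c[i].round(1).tolist()) for i in range(1,N) if st[i,4]>3])
E
```

```text
(600, 540, 3) (600, 480, 3)
top teal [([324, 178, 22, 21, 284], [333.7, 188.1])]
top brass [([335, 182, 5, 5, 21], [337.0, 184.0])]
top grey [([317, 179, 57, 74, 792], [344.4, 214.5]), ([334, 181, 9, 8, 26], [338.0, 185.2])]
scene teal [([244, 163, 22, 26, 378], [254.0, 176.8])]
scene brass [([261, 140, 20, 6, 85], [270.6, 142.5]), ([259, 147, 24, 12, 131], [270.7, 153.6]), ([251, 161, 6, 6, 29], [253.8, 163.2])]
scene grey [([266, 140, 10, 1, 10], [270.5, 140.0]), ([264, 146, 14, 9, 101], [270.6, 149.4]), ([262, 159, 31, 24, 204], [277.7, 169.7]), ([240, 184, 31, 26, 524], [255.0, 198.3]), ([225, 213, 6, 2, 9], [227.0, 213.7])]
```

View pics/c1.png

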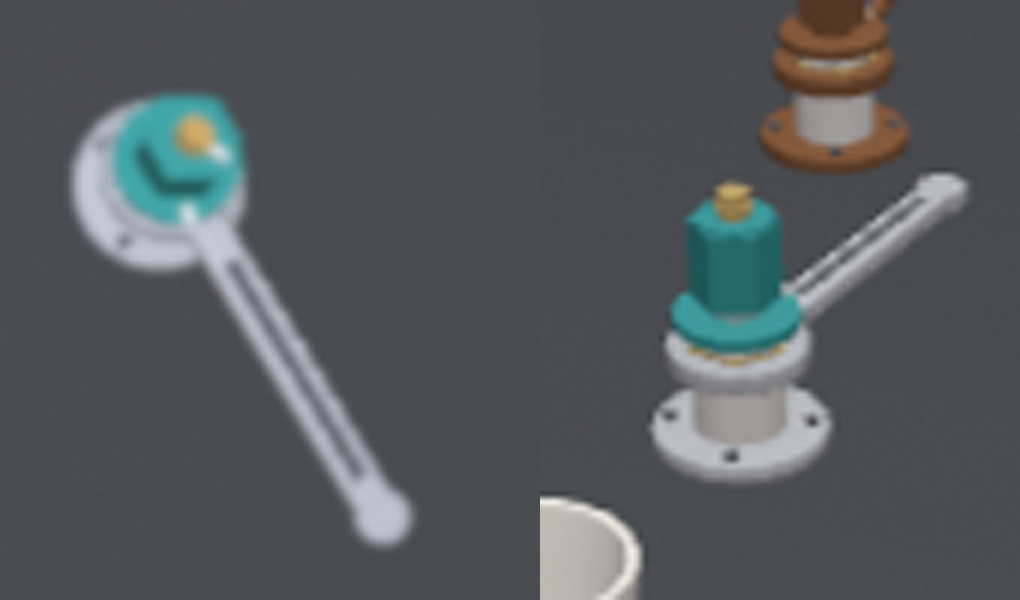

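The crop confirms the teal port: teal collar with its mark at top (336,198), stripe at top (341,187), brass stub at top (337,184), handle end at top (368,248) / scene (289,162).

```bash
python3 - <<'E'
from h import *
print("stub",tri((253.8,161.5),(337.2,183.8)))
print("handle end",tri((288.6,161.2),(368,247.5)))
t=np.load("pics/top0.npy");s=np.load("pics/scene0.npy")
# handle end pole pixels, foot outline ellipse
ax=plane("top",337.2,183.8,.110); print("axis@top",ax)
for u,v,z,n in((341,187.0,.100,"stripe"),(336.0,197.5,.060,"mark"),(368,247.5,.046,"hend")):
    p=plane("top",u,v,z);d=p-ax;print(n,p.round(4),np.hypot(*d[:2]).round(4),np.degrees(np.arctan2(d[1],d[0])).round(1))
hs=cv2.cvtColor(s,cv2.COLOR_RGB2HSV)
# foot centre from top: grey blob lower-left edge; scene foot extents
m=cv2.inRange(hs,(0,0,120),(180,70,255)); m[:184]=0;m[211:]=0;m[:,:235]=0;m[:,275:]=0
c=max(cv2.findContours(m,0,2)[0],key=cv2.contourArea); low=np.array([p[0] for p in c if p[0][1]>200]); print(cv2.fitEllipse(low.reshape(-1,1,2)) )
# amber
for n,im,box in(("top",t,(190,245,170,265)),("scene",s,(295,390,210,275))):
    h=cv2.cvtColor(im,cv2.COLOR_RGB2HSV);m=cv2.inRange(h,(5,150,150),(20,255,255));k=0*m;x0,x1,y0,y1=box;k[y0:y1,x0:x1]=m[y0:y1,x0:x1];print(n,cv2.boundingRect(k),np.argwhere(k).mean(0)[::-1])
print("amber end",plane("top",223.5,257,.046),"amber axis",plane("top",217,188,.11))
print("proj foot",proj("scene",[*ax[:2],.008]),proj("top",[*ax[:2],.008]))
for u,v in((329,310),(425,258),(441,257),(276,128),(381,100)): print(u,v,plane("top",u,v,.05))
E
```

```text
stub (array([ 0.6299668 , -0.11320727,  0.11227658]), np.float64(0.0013175548839095411))
handle end (array([ 0.49067641, -0.19439755,  0.04404168]), np.float64(0.0021929121914814227))
axis@top [ 0.63102277 -0.11392718  0.11      ]
stripe [ 0.6258 -0.124   0.1   ] 0.0114 -117.4
mark [ 0.6084 -0.1183  0.06  ] 0.023 -169.1
hend [ 0.4915 -0.1946  0.046 ] 0.1612 -150.0
((255.23126220703125, 198.80943298339844), (21.470827102661133, 30.292709350585938), 85.75385284423828)
top (207, 178, 20, 20) [216.55744681 187.10638298]
scene (306, 221, 26, 30) [319.13060429 236.90838207]
amber end [0.46664178 0.14621023 0.046     ] amber axis [0.61885267 0.15647633 0.11      ]
proj foot [254.39085904 199.92815534] [331.11184103 192.20979728]
329 310 [ 0.34748288 -0.10012409  0.05      ]
425 258 [ 0.46774045 -0.32736057  0.05      ]
441 257 [ 0.47035414 -0.3652594   0.05      ]
276 128 [0.78262038 0.02587615 0.05      ]
381 100 [ 0.85846072 -0.23566606  0.05      ]
```

```bash
cat >> h.py <<'E'
from scipy.spatial.transform import Rotation as Ro
from station import observe
def go(x,y,z,psi=None):
    "tool shift (mm) and turn (deg) to world x,y,z with tool x at world angle psi (deg, mod 180)"
    s=observe();R=Ro.from_rotvec(s["orientation"]).as_matrix()
    p=np.degrees(np.arctan2(R[1,0],R[0,0])); d=R.T@(np.array([x,y,z])-s["eef_pos"])*1e3
    print("psi",p.round(1),"q",s["qpos"].round(3),"shift",d.round(1),"turn",None if psi is None else [(round((p-psi)%180,1)),round((p-psi)%180-180,1)])
E
python3 -c "
from h import *
go(.6303,-.1137,.2,62.6);go(.6303,-.1137,.2,2.6);go(.6303,-.1137,.2,122.6)"
```

```text
psi -74.9 q [-1.457  0.207  1.543  0.     1.394 -0.151] shift [-300.1 -578.7   48. ] turn [np.float64(42.5), np.float64(-137.5)]
psi -74.9 q [-1.457  0.207  1.543  0.     1.394 -0.151] shift [-300.1 -578.7   48. ] turn [np.float64(102.5), np.float64(-77.5)]
psi -74.9 q [-1.457  0.207  1.543  0.     1.394 -0.151] shift [-300.1 -578.7   48. ] turn [np.float64(162.5), np.float64(-17.5)]
```

Request:
send_rows([
  [70, -150, -290, 20, 0],
  [70, -150, -290, 20, 0],
  [70, -150, -290, 20, 0],
  [70, -150, -290, 20, 0],
  [70, -150, -290, 20, 0],
  [70, -150, -290, 20, 0],
  [70, -150, -290, 20, 0],
  [70, -150, -290, 20, 0],
], grip_force=60)

```text
clock: 0.77
eef_pos: [0.392, -0.3322, 0.2277]
orientation: [-2.494, 1.909, 0.001]
ft_force: [-0.4, -0.7, 0.0]
grip_width: 0.0599
```

Request:
send_rows([
  [70, -150, -289, 28, 0],
  [70, -150, -289, 28, 0],
  [70, -150, -289, 28, 0],
  [70, -150, -289, 28, 0],
  [70, -150, -289, 28, 0],
  [70, -150, -289, 28, 0],
  [70, -150, -289, 28, 0],
  [70, -150, -289, 28, 0],
])

```text
clock: 1.43
eef_pos: [0.6319, -0.1119, 0.1993]
orientation: [-2.495, 1.908, 0.002]
ft_force: [0.4, -0.8, 0.4]
grip_width: 0.06
```

```bash
python3 -c "
from h import *
print(observe()['clock'],observe()['eef_pos'],observe()['grip_width']);go(.6303,-.1137,.13,-57.4)"
```

```text
1.4333 [ 0.63190783 -0.11189565  0.19927993] 0.06003619776678661
psi -74.8 q [-3.100e-01  3.860e-01  1.415e+00  1.000e-03  1.341e+00  9.950e-01] shift [ 1.4  2.  69.3] turn [np.float64(162.6), np.float64(-17.4)]
```

Request:
send_rows([
  [70, 1, 2, 30, -7],
  [70, 1, 2, 54, -14],
  [70, 1, 2, 54, -17.5],
  [70, 1, 2, 54, -17.5],
  [70, 1, 2, 54, -17.5],
  [70, 1, 2, 54, -17.5],
])

```text
clock: 1.93
eef_pos: [0.6296, -0.1164, 0.1472]
orientation: [-2.754, 1.51, -0.003]
ft_force: [0.3, 1.4, 0.8]
grip_width: 0.0596
```

```bash
python3 - <<'E'
from h import *
print(observe()['clock'],observe()['eef_pos'],observe()['grip_width']);go(.6303,-.1137,.088,-57.4)
t=optics.snapshot("top");s=optics.snapshot("scene")
cv2.imwrite("pics/c2.png",np.hstack([crop(t,340,195,40,50,6),crop(s,254,170,40,50,6)])[...,::-1])
E
```

```text
1.9333 [ 0.62962252 -0.11638882  0.14719241] 0.05959318680111012
psi -57.5 q [-0.318  0.433  1.464  0.     1.242  0.685] shift [-2.  -1.9 59.2] turn [np.float64(179.9), np.float64(-0.1)]
```

View pics/c2.png

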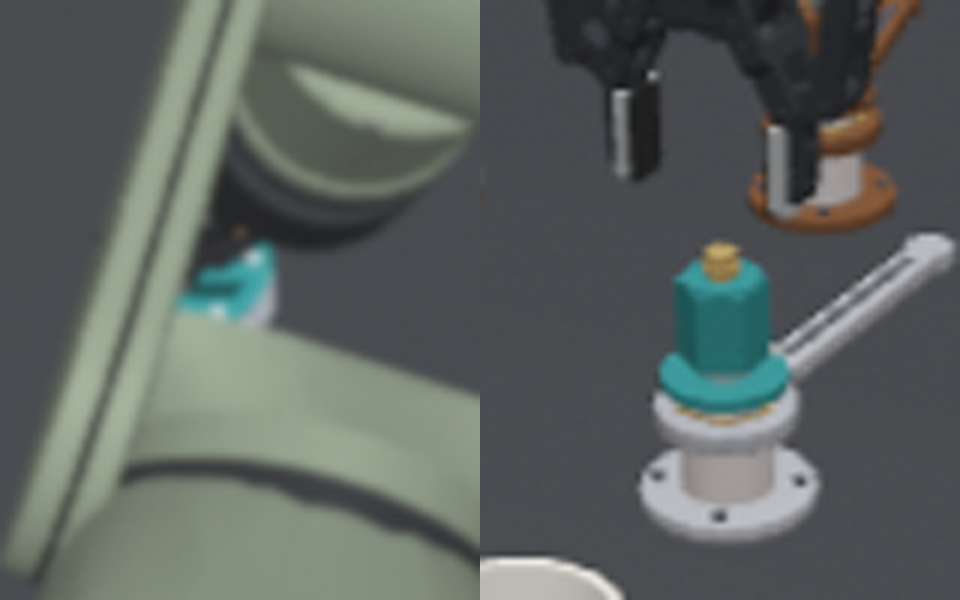

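The open jaws straddle the coupling, which stands at crop (722,310). The pads are at crop (633,130) and (790,160), above it and clear. I'll go down, close and turn.

Request:
send_rows([
  [70, -2, -2, 25, 0],
  [70, -2, -2, 50, 0],
  [70, -2, -2, 59, 0],
  [70, -2, -2, 59, 0],
  [70, -2, -2, 59, 0],
])

```text
clock: 2.45
eef_pos: [0.6296, -0.1134, 0.0875]
orientation: [2.755, -1.509, -0.0]
ft_force: [0.1, 1.1, -0.2]
grip_width: 0.0597
```

Request:
send_rows([
  [0, 0, 0, 0, 0],
  [0, 0, 0, 0, 0],
  [0, 0, 0, 0, 0],
  [0, 0, 0, 0, 0],
  [0, 0, 0, 0, 0],
  [0, 0, 0, 0, 0],
], grip_force=60)

```text
clock: 2.95
eef_pos: [0.6303, -0.1127, 0.0897]
orientation: [-2.754, 1.508, -0.002]
ft_force: [-2.3, 1.1, 5.5]
grip_width: 0.0316
```

```bash
python3 - <<'E'
from h import *
s=observe();print(s);go(.6303,-.1137,.088,-57.4)
E
```

```text
{'clock': 2.95, 'qpos': array([-3.12569594e-01,  5.01060038e-01,  1.49784995e+00,  1.34161061e-03,
        1.14123614e+00,  6.88699990e-01]), 'dq': array([-0.00058707, -0.00073635,  0.00049636,  0.00072877,  0.00012292,
       -0.0014678 ]), 'joint_torque': array([ -1.08193953, -44.31678772, -25.33364296,  -0.50707133,
        -1.00092888,  -0.08453127]), 'eef_pos': array([ 0.63031787, -0.11272284,  0.08974996]), 'orientation': array([-2.75434050e+00,  1.50797251e+00, -1.87293656e-03]), 'ft_force': array([-2.33573315,  1.09328324,  5.51935616]), 'moment': array([ 0.46959193,  0.43643306, -0.07641985]), 'grip_width': 0.031559627631790786}
psi -57.4 q [-3.130e-01  5.010e-01  1.498e+00  1.000e-03  1.141e+00  6.890e-01] shift [0.8 0.5 1.7] turn [np.float64(180.0), np.float64(-0.0)]
```

Width is 31.6 mm, which matches the flats. Turning clockwise.

Request:
send_rows([
  [0, 0, 0, 0, 6],
  [0, 0, 0, 0, 12],
  [0, 0, 0, 0, 18],
  [0, 0, 0, 0, 24],
  [0, 0, 0, 0, 30],
  [0, 0, 0, 0, 36],
  [0, 0, 0, 0, 42],
  [0, 0, 0, 0, 48],
])

```text
clock: 3.62
eef_pos: [0.6305, -0.1136, 0.0897]
orientation: [-1.898, 2.502, -0.003]
ft_force: [-2.4, -0.1, 3.7]
grip_width: 0.0309
```

```bash
python3 - <<'E'
from h import *
s=observe();print(s['moment'],s['ft_force'],s['joint_torque'][5]);go(.6303,-.1137,.088,-57.4)
E
```

```text
[0.03319945 0.33696165 0.15772188] [-2.41207398 -0.05921188  3.68303865] -0.8763636276125908
psi -105.6 q [-0.313  0.501  1.498 -0.     1.14   1.531] shift [0.1 0.1 1.7] turn [np.float64(131.8), np.float64(-48.2)]
```

Request:
send_rows([
  [0, 0, 0, 0, 2],
  [0, 0, 0, 0, 4],
  [0, 0, 0, 0, 4],
  [0, 0, 0, 0, 4],
])

```text
clock: 3.95
eef_pos: [0.6308, -0.1138, 0.0897]
orientation: [-1.818, 2.561, -0.005]
ft_force: [-2.8, -0.1, 7.2]
grip_width: 0.0311
```

```bash
python3 - <<'E'
from h import *
s=observe();print(s['moment'],s['ft_force'],s['joint_torque'][5]);go(.6303,-.1137,.088,-57.4)
E
```

```text
[-0.05023354  0.23160779  0.64918758] [-2.75794982 -0.10042332  7.16906533] 0.634941179305315
psi -109.3 q [-3.130e-01  5.010e-01  1.497e+00 -1.000e-03  1.139e+00  1.594e+00] shift [0.1 0.5 1.7] turn [np.float64(128.1), np.float64(-51.9)]
```

Request:
send_rows([
  [0, 0, 0, 0, 2],
  [0, 0, 0, 0, 4],
  [0, 0, 0, 0, 5],
  [0, 0, 0, 0, 5],
  [0, 0, 0, 0, 5],
  [0, 0, 0, 0, 5],
])

```text
clock: 4.45
eef_pos: [0.6316, -0.1143, 0.0898]
orientation: [-1.707, 2.635, -0.008]
ft_force: [-0.1, -1.0, 5.7]
grip_width: 0.0311
```

```bash
python3 - <<'E'
from h import *
s=observe();print(s['moment'],s['ft_force'],s['joint_torque'][5]);go(.6303,-.1137,.088,-57.4)
s=optics.snapshot("scene");t=optics.snapshot("top")
cv2.imwrite("pics/c3.png",np.hstack([crop(t,340,195,40,50,6),crop(s,254,170,40,50,6)])[...,::-1])
E
```

```text
[-0.20537327 -0.11910855  1.63574981] [-0.13000689 -1.04840214  5.72263791] 1.6275062039494514
psi -114.1 q [-0.313  0.502  1.496 -0.002  1.138  1.68 ] shift [-0.   1.5  1.8] turn [np.float64(123.3), np.float64(-56.7)]
```

The moment is 1.6 N m against 0.12 N m of friction, and it climbed steadily, so the coupling is at its stop. The jaw angle of about -110° puts the stripe near 190°, on the mark. Releasing and rising.

Request:
send_rows([
  [70, 0, 0, 0, -3],
  [70, 0, 0, 0, -3],
  [70, 0, 0, 0, -3],
  [70, 0, 0, 0, -3],
  [70, 0, 0, -30, -3],
  [70, 0, 0, -60, -3],
  [70, 0, 0, -90, -3],
  [70, 0, 0, -110, -3],
])

```text
clock: 5.22
eef_pos: [0.6307, -0.1135, 0.2004]
orientation: [-1.768, 2.594, -0.004]
ft_force: [-0.1, 1.1, 0.5]
grip_width: 0.0598
```

```bash
python3 - <<'E'
from h import *
print(observe()['clock'])
# pusher: radius .135; handle at 210 deg; finger side offset 45 mm on its ccw (-y) side
ax=np.array([.6303,-.1137])
for a in (210,161):
    r=np.radians(a);e=np.array([np.cos(r),np.sin(r)]);n=np.array([-e[1],e[0]])
    for off in(45,30,20): print(a,off,(ax+.135*e+n*off/1e3).round(4), "tangent angle",a+90)
p=ax+.135*np.array([np.cos(np.radians(210)),np.sin(np.radians(210))])+.045*np.array([.5,-.866])
print(p);go(*p,.2,-60); go(*p,.2,30)
s=optics.snapshot("scene")
cv2.imwrite("pics/c4.png",crop(s,260,170,60,50,6)[...,::-1])
E
```

```text
5.2167
210 45 [ 0.5359 -0.2202] tangent angle 300
210 30 [ 0.5284 -0.2072] tangent angle 300
210 20 [ 0.5234 -0.1985] tangent angle 300
161 45 [ 0.488  -0.1123] tangent angle 251
161 30 [ 0.4929 -0.0981] tangent angle 251
161 20 [ 0.4961 -0.0887] tangent angle 251
[ 0.53588657 -0.22017   ]
psi -111.5 q [-0.313  0.381  1.421  0.     1.337  1.632] shift [133.9  49.2   0.2] turn [np.float64(128.5), np.float64(-51.5)]
psi -111.5 q [-0.313  0.381  1.421  0.     1.337  1.632] shift [133.9  49.2   0.2] turn [np.float64(38.5), np.float64(-141.5)]
```

View pics/c4.png

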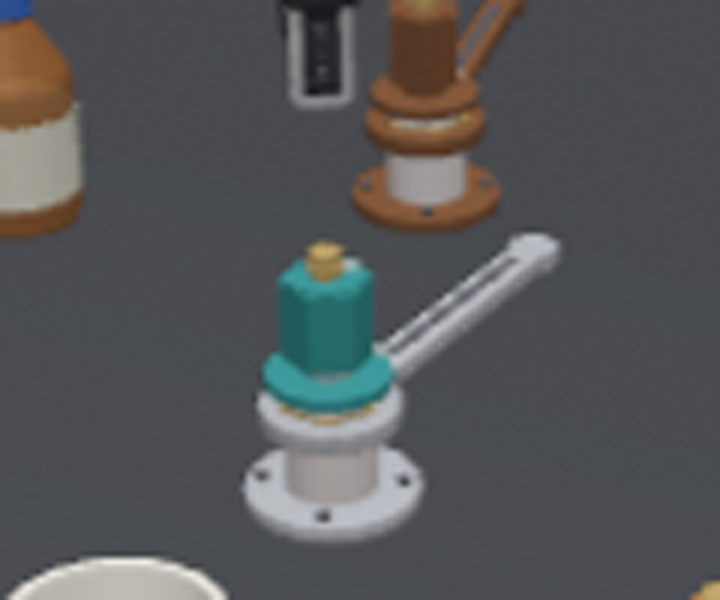

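After release the stripe shows at crop (350,263), on the robot side of the stub, so the coupling has turned. Next I move with shut fingers to the far (-y) side of the wrench handle.

Request:
send_rows([
  [0, 34, 12, 0, -7],
  [0, 67, 25, 0, -14],
  [0, 100, 37, 0, -21],
  [0, 134, 49, 0, -26.5],
  [0, 134, 49, 0, -26.5],
  [0, 134, 49, 30, -26.5],
  [0, 134, 49, 60, -26.5],
  [0, 134, 49, 60, -26.5],
])

```text
clock: 5.93
eef_pos: [0.5307, -0.2177, 0.1308]
orientation: [2.314, -2.121, -0.02]
ft_force: [-2.3, 1.4, -1.9]
grip_width: -0.0005
```

```bash
python3 - <<'E'
from h import *
s=observe();print(s['clock'],s['eef_pos'],s['grip_width'],s['ft_force'])
go(.536,-.220,.044)
s=optics.snapshot("scene")
cv2.imwrite("pics/c5.png",crop(s,270,160,60,50,6)[...,::-1])
E
```

```text
5.9333 [ 0.53066399 -0.21773797  0.13077763] -0.0005343246558000186 [-2.34254619  1.4269318  -1.90110145]
psi -85.0 q [-0.54   0.333  1.642  0.     1.179  0.943] shift [ 3.4 -6.  86.7] turn None
```

View pics/c5.png

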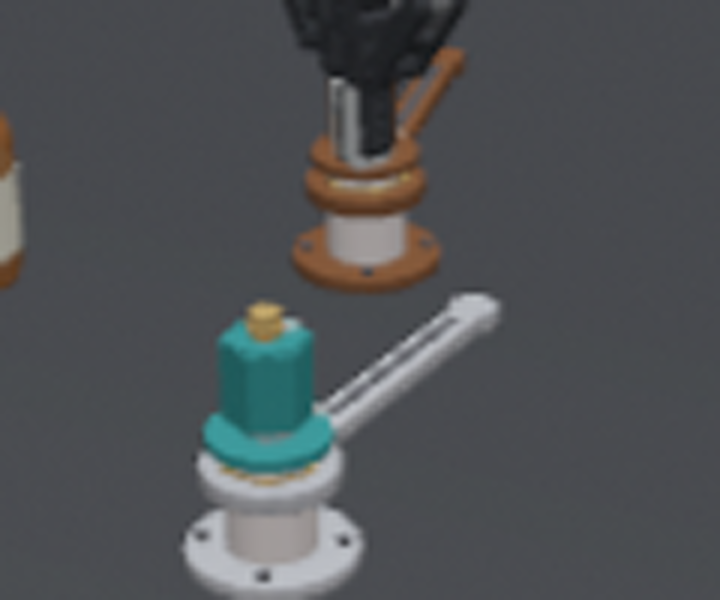

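Shut fingers are in the air at crop (365,120), in front of the brown port only in projection. The handle end is at crop (475,310). Descending on its far side.

Request:
send_rows([
  [0, 3, -3, 30, 0],
  [0, 3, -3, 55, 0],
  [0, 3, -3, 75, 0],
  [0, 3, -3, 75, 0],
  [0, 3, -3, 75, 0],
])

```text
clock: 6.4
eef_pos: [0.5386, -0.2225, 0.0626]
orientation: [2.318, -2.12, -0.001]
ft_force: [0.1, -0.4, -0.0]
grip_width: 0.0
```

```bash
python3 - <<'E'
from h import *
s=observe();print(s['clock'],s['eef_pos'],s['grip_width'],s['ft_force'],proj("scene",s['eef_pos']))
ax=np.array([.6303,-.1137])
for a,off in((210,45),(205,24),(195,24),(185,24),(175,24),(168,24),(161,24),(161,20)):
    r=np.radians(a);e=np.array([np.cos(r),np.sin(r)]);n=np.array([-e[1],e[0]])
    print(a,off,end=' ');go(*(ax+.135*e+n*off/1e3),.044)
s=optics.snapshot("scene")
cv2.imwrite("pics/c6.png",crop(s,270,160,60,50,6)[...,::-1])
E
```

```text
6.4 [ 0.53861842 -0.22252318  0.06261349] 2.1846420321249825e-05 [ 0.11094165 -0.41146708 -0.037325  ] [267.00432736 154.53975887]
210 45 psi -84.9 q [-0.54   0.437  1.662  0.     1.043  0.941] shift [-2.6  2.5 18.6] turn None
205 24 psi -84.9 q [-0.54   0.437  1.662  0.     1.043  0.941] shift [-31.7  17.8  18.6] turn None
195 24 psi -84.9 q [-0.54   0.437  1.662  0.     1.043  0.941] shift [-53.4  27.8  18.7] turn None
185 24 psi -84.9 q [-0.54   0.437  1.662  0.     1.043  0.941] shift [-76.5  34.   18.7] turn None
175 24 psi -84.9 q [-0.54   0.437  1.662  0.     1.043  0.941] shift [-100.3   36.1   18.7] turn None
168 24 psi -84.9 q [-0.54   0.437  1.662  0.     1.043  0.941] shift [-117.    35.1   18.7] turn None
161 24 psi -84.9 q [-0.54   0.437  1.662  0.     1.043  0.941] shift [-133.5   32.    18.7] turn None
161 20 psi -84.9 q [-0.54   0.437  1.662  0.     1.043  0.941] shift [-137.1   30.4   18.7] turn None
```

View pics/c6.png

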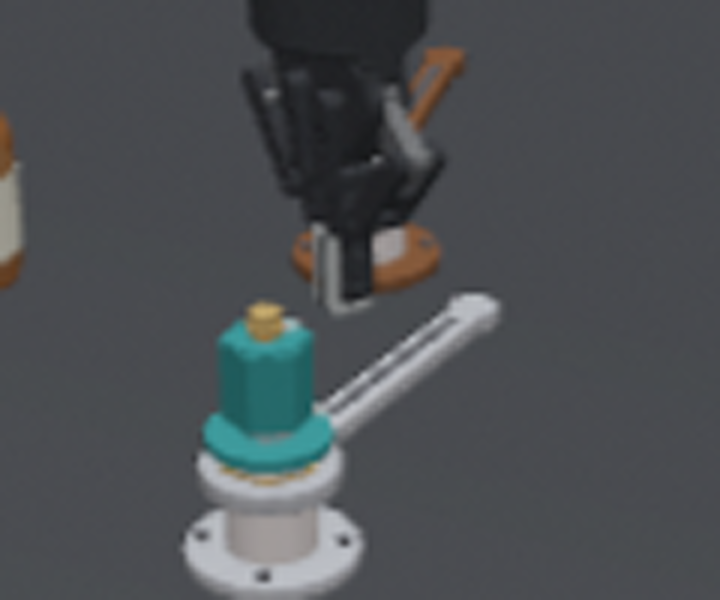

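The fingers are at crop (345,290), beyond the handle and clear of it. Going down the last 18 mm and pushing along the arc.

Request:
send_rows([
  [0, -2, 2, 10, 0],
  [0, -2, 2, 18, 0],
  [0, -2, 2, 18, 0],
  [0, -12, 8, 18, 0],
  [0, -22, 13, 18, 0],
  [0, -32, 18, 18, 0],
  [0, -42, 23, 18, 0],
  [0, -53, 28, 18, 0],
])

```text
clock: 7.12
eef_pos: [0.5068, -0.1727, 0.0452]
orientation: [-2.317, 2.12, -0.007]
ft_force: [4.2, -3.1, 0.1]
grip_width: 0.0002
```

```bash
cat > st.py <<'E'
from h import *
s=observe();print(s['clock'],s['eef_pos'],s['ft_force'],s['moment'])
ax=np.array([.6303,-.1137]);d=s['eef_pos'][:2]-ax;print("r",np.hypot(*d),"ang",np.degrees(np.arctan2(d[1],d[0]))%360)
for a,off in((195,24),(185,24),(175,24),(168,24),(161,24),(161,20)):
    r=np.radians(a);e=np.array([np.cos(r),np.sin(r)]);n=np.array([-e[1],e[0]])
    print(a,off,end=' ');go(*(ax+.135*e+n*off/1e3),.044)
E
python3 st.py
```

```text
7.1167 [ 0.50677303 -0.17266012  0.04517723] [ 4.24973071 -3.13147273  0.1378698 ] [-0.44745068 -0.56874947  0.03519408]
r 0.13687661664977757 ang 205.51540505590498
195 24 psi -84.9 q [-0.49   0.381  1.793  0.     0.963  0.992] shift [-0.9  0.6  1.2] turn None
185 24 psi -84.9 q [-0.49   0.381  1.793  0.     0.963  0.992] shift [-24.    6.8   1.1] turn None
175 24 psi -84.9 q [-0.49   0.381  1.793  0.     0.963  0.992] shift [-47.8   8.8   1. ] turn None
168 24 psi -84.9 q [-0.49   0.381  1.793  0.     0.963  0.992] shift [-64.5   7.8   1. ] turn None
161 24 psi -84.9 q [-0.49   0.381  1.793  0.     0.963  0.992] shift [-81.    4.8   1. ] turn None
161 20 psi -84.9 q [-0.49   0.381  1.793  0.     0.963  0.992] shift [-84.6   3.1   1. ] turn None
```

Contact force is about 4–5 N, as expected from friction. Carrying on.

Request:
send_rows([
  [0, -11, 4, 0, 0],
  [0, -24, 7, 0, 0],
  [0, -36, 8, 0, 0],
  [0, -48, 9, 0, 0],
  [0, -56, 9, 0, 0],
  [0, -64, 8, 0, 0],
  [0, -70, 7, 0, 0],
  [0, -70, 7, 0, 0],
])

```text
clock: 7.78
eef_pos: [0.4918, -0.1018, 0.0439]
orientation: [2.319, -2.119, -0.004]
ft_force: [-0.0, 0.8, 0.2]
grip_width: 0.0003
```

```bash
python3 st.py
```

```text
7.7833 [ 0.49178606 -0.10176188  0.04388632] [-0.03728447  0.81445315  0.20157442] [ 0.0325138   0.00828804 -0.02356363]
r 0.13902744526273164 ang 175.07401464500282
195 24 psi -84.8 q [-3.770e-01  3.290e-01  1.871e+00  1.000e-03  9.430e-01  1.103e+00] shift [71.1 -7.9 -0.3] turn None
185 24 psi -84.8 q [-3.770e-01  3.290e-01  1.871e+00  1.000e-03  9.430e-01  1.103e+00] shift [48.  -1.8 -0.2] turn None
175 24 psi -84.8 q [-3.770e-01  3.290e-01  1.871e+00  1.000e-03  9.430e-01  1.103e+00] shift [24.2  0.2 -0.2] turn None
168 24 psi -84.8 q [-3.770e-01  3.290e-01  1.871e+00  1.000e-03  9.430e-01  1.103e+00] shift [ 7.4 -0.8 -0.1] turn None
161 24 psi -84.8 q [-3.770e-01  3.290e-01  1.871e+00  1.000e-03  9.430e-01  1.103e+00] shift [-9.  -3.9 -0.1] turn None
161 20 psi -84.8 q [-3.770e-01  3.290e-01  1.871e+00  1.000e-03  9.430e-01  1.103e+00] shift [-12.7  -5.5  -0.1] turn None
```

Request:
send_rows([
  [0, -4, -1, 0, 0],
  [0, -8, -2, 0, 0],
  [0, -12, -4, 0, 0],
  [0, -12, -4, 0, 0],
])

```text
clock: 8.12
eef_pos: [0.4946, -0.0903, 0.0438]
orientation: [2.318, -2.119, -0.004]
ft_force: [-1.3, -0.9, -0.2]
grip_width: -0.0001
```

```bash
python3 st.py|head -2; python3 - <<'E'
from h import *
t=optics.snapshot("top");s=optics.snapshot("scene")
cv2.imwrite("pics/c7.png",crop(s,280,170,60,50,6)[...,::-1])
E
```

```text
8.1167 [ 0.49457701 -0.09029012  0.04376682] [-1.32517895 -0.91593583 -0.20295531] [-0.19674803  0.26566629  0.09124229]
r 0.13772709794736873 ang 170.21375256517968
```

View pics/c7.png

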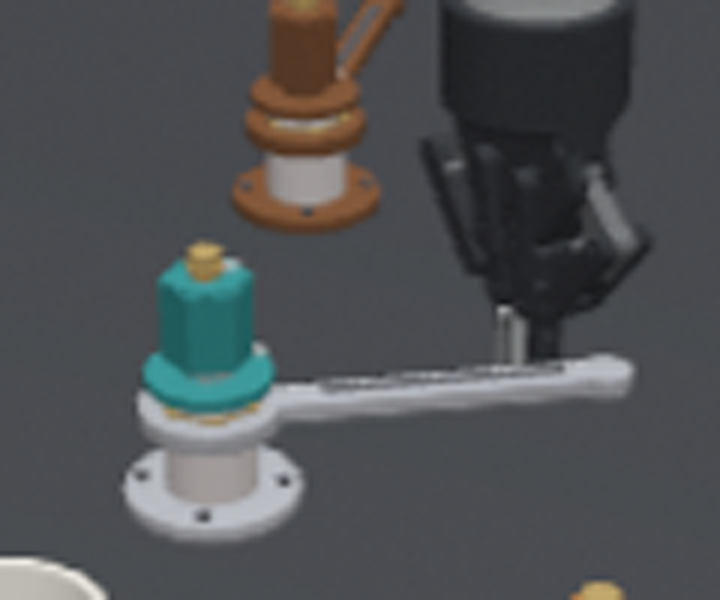

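The fingers are on the handle's far side; handle end at crop (605,372). The force is still below stop level, so I push further in small steps.

Request:
send_rows([
  [0, -3, -1, 0, 0],
  [0, -6, -2, 0, 0],
  [0, -8, -3, 0, 0],
  [0, -8, -3, 0, 0],
])

```text
clock: 8.55
eef_pos: [0.4953, -0.0884, 0.0439]
orientation: [2.313, -2.108, 0.004]
ft_force: [-10.1, -22.5, 0.7]
grip_width: -0.0006
```

```bash
python3 st.py|head -2; python3 - <<'E'
from h import *
a=np.array([.6303,-.1137])
p=plane("scene",320.3,181.5,.046);d=p[:2]-a;print("before this push",p,np.hypot(*d),np.degrees(np.arctan2(d[1],d[0]))%360)
E
```

```text
8.55 [ 0.4952903  -0.08843957  0.04394052] [-10.07342099 -22.46821996   0.72213674] [-3.54215928  1.46765591  0.00588887]
r 0.13735250118551573 ang 169.40244067771792
before this push [ 0.47932506 -0.05648324  0.046     ] 0.16145336960442658 159.2442031761607
```

It stopped dead: 25 N, only 2 mm of travel, and the handle at about 160° against the predicted 161°. Backing off sideways, then up.

Request:
send_rows([
  [0, 8, 2, 0, 0],
  [0, 20, 4, 0, 0],
  [0, 35, 6, 0, 0],
  [0, 35, 6, 0, 0],
  [0, 35, 6, -30, 0],
  [0, 35, 6, -70, 0],
  [0, 35, 6, -110, 0],
  [0, 35, 6, -150, 0],
])

```text
clock: 9.22
eef_pos: [0.4945, -0.1173, 0.1955]
orientation: [-2.318, 2.12, 0.003]
ft_force: [1.5, -0.2, 1.4]
grip_width: 0.0001
```

Request:
send_rows([
  [0, 40, 0, 0, 0],
  [0, 80, 0, 0, 0],
  [0, 120, 0, 0, 0],
  [0, 160, 0, 0, 0],
  [0, 200, 0, 0, 0],
  [0, 240, 0, 0, 0],
  [0, 240, 0, 0, 0],
  [0, 240, 0, 0, 0],
])

```text
clock: 9.88
eef_pos: [0.5163, -0.3589, 0.1936]
orientation: [-2.314, 2.123, 0.001]
ft_force: [0.5, 0.1, -0.0]
grip_width: 0.0002
```

```bash
python3 - <<'E'
from h import *
s=observe();print(s['clock'],s['eef_pos'],s['ft_force'],abs(s['dq']).max())
t=optics.snapshot("top");s=optics.snapshot("scene")
cv2.imwrite("pics/c8.png",np.hstack([crop(t,335,215,50,50,6),crop(s,275,180,50,50,6)])[:,:800*2][...,::-1][::1,::1][:, :1200])
im=cv2.imread("pics/c8.png");cv2.imwrite("pics/c8.png",cv2.resize(im,(800,400)))
E
```

```text
9.8833 [ 0.51627815 -0.35887183  0.19362662] [ 0.47227182  0.09411514 -0.01348085] 0.04994066896877021
```

View pics/c8.png

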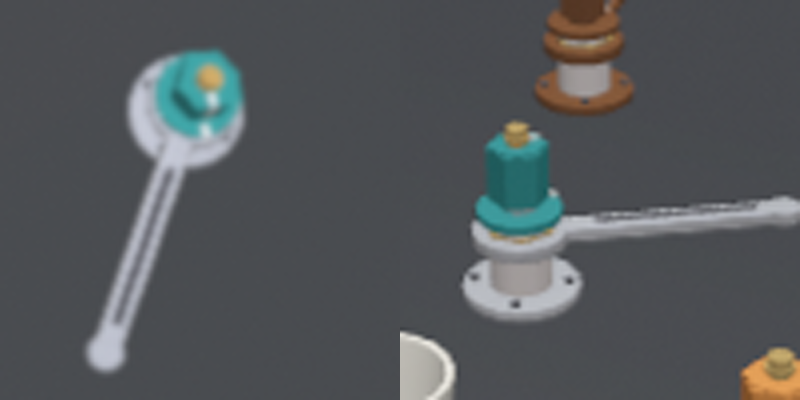

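The stripe at crop (212,100) lines up with the mark at (206,131), the handle end is at (106,352), and the arm is well clear. One numeric check, then hand in.

```bash
python3 - <<'E'
from h import *
from station import ticket
a=np.array([.6303,-.1137])
A={}
for n,u,v,z in(("stripe",212,100,.1),("mark",206,131,.06),("handle",106,352,.046)):
    p=plane("top",285+(u+.5)/4-.5,165+(v+.5)/4-.5,z);d=p[:2]-a;A[n]=np.degrees(np.arctan2(d[1],d[0]))%360;print(n,p.round(3),np.hypot(*d).round(3),A[n].round(1))
y=A["mark"]-180
print("coupling",1.3+np.radians(A["mark"]-A["stripe"]),"wrench",.525+np.radians(180+y-A["handle"]))
if A["handle"]<166: print(ticket.hand_in())
E
```

```text
stripe [ 0.62  -0.116  0.1  ] 0.011 193.4
mark [ 0.609 -0.119  0.06 ] 0.022 192.8
handle [ 0.478 -0.06   0.046] 0.161 160.5
coupling 1.288902905149436 wrench 1.0883333487674096
the job is handed in; nothing more can be done
None
```

I closed the teal port and handed the job in at about 10 s on the clock. I gripped the hex coupling on its flats (31.6 mm measured) and turned it clockwise about 52° to its stop. After letting go, I pushed the wrench handle clockwise with shut fingers to its stop, then backed off and lifted clear.

- **Coupling:** the moment climbed steadily to 1.6 N m at the stop, against 0.12 N m of friction. In the last picture the stripe is at 193.4° and the collar mark at 192.8°, giving about 1.29 rad (needs 1.125).
- **Wrench:** the push met a hard stop at about 25 N. The handle stands at 160.5°, giving about 1.09 rad (needs 0.875). That is slightly over its 1.05 stop, a difference within pixel error.
- **Arm and amber port:** at hand-in the arm was clear of everything, with a wrist force of about 0.5 N. I kept every path well away from the amber port, so it was not touched.
- **Height check:** heights measured from two views were 112 mm for the stub and 44 mm for the handle end, matching the text. No check failed.

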